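# Open the filter cover of the bench dust extractor

### The arm

A 6-joint arm with a two-finger parallel gripper is mounted at the origin on the work surface. World frame = base frame: x ahead of the robot, y to its left, z up, the work surface at z = 0. Lengths are in m, angles in rad, forces in N, time in s.
With the tool pointing down it reaches from about 0.375 to 0.75 m from the base axis. Payload 9 kg.
Tool frame: the origin (TCP) lies at the very end of the fingers, on their centre line; the grasp point (between the pads) lies pinch_z behind it (pinch_z is the distance from the TCP to the grasp point, in m); z points along the fingers, y is the line along which they close (so a half turn about z gives the same grasp; the last joint's range is limited). The gripper opens to 85 mm and grips with 20 to 120 N. Pads are 22 mm wide; open, the fingers measure 114 mm over their backs; the gripper's body (76 mm by 85 mm) begins 54 mm behind the grasp point. The pads swing forward as they close: fully open they stand 13 mm farther back than shut.
Start: joints at [0.927, 0.104, 0.097, 1.564, 0, 1.353], TCP at [0.248, 0.546, 0.231] pointing down, gripper open.
Joint ranges: [-2.99, 2.99], [-0.84, 1.86], [-1.1, 1.16], [-1.84, 2.11], [-1.51, 1.56], [-3.14, 3.14]. Speed limits (rad/s): [2.22, 2.22, 2.57, 3.14, 3.14, 3.14].

### API

Orientations are given as a unit quaternion [x, y, z, w].
In Python, from bench import read_state, camera, job_done, search_frame, mark_of, pinch_z gives the robot as it stands. The module is installed in compiled form; this text tells all that it offers.
- The arm moves only by the tool apply_moves, never from a script. Its argument "plan" is a list of rows, each a list of 6 numbers: the shift along the tool's x, y, z as a fraction of full scale, then the turn, a rotation vector about the tool's x, y, z as a fraction of full scale. In form: [[x, y, z, wx, wy, wz], ...]. A call has exactly 10 rows; each row shifts and turns the commanded pose from where the row before left it, along the tool's axes as they then stand; what a row does not reach is not made up. Full scale, the value 1, is 0.6 m for a shift and 180 degrees for a turn. A row lasts 1/8 s, in which the tool goes at most 62.5 mm and 10.7 degrees, less where a joint would pass 70% of its speed; a pose out of reach is approached as far as the arm can. A call with a number of a shift or a turn outside -1 to 1 is refused whole. A call with a gripper value outside its range is refused whole. "grip" is the closure, from 0 (fully open) to 1 (shut), set as the call begins (left out, the last holds). The fingers move at their own pace and stop on an object; "newtons" is the grip in N (left out, the last holds). Time passes only in rows, so rows that do not move let the fingers close, or fill a call up. It gives the time, the measured TCP pose, the force, the opening and the grip force at its end, in the units of the state.
- read_state(): the state, without advancing time (a new reading comes with each control period).
- camera(name): name is "scene" or "top"; returns a dict with "image" (384x512x3 uint8, red, green, blue), "z_map" (384x512 float32, m along the optical axis (not along the pixel's ray), 0 where there is no reading), "intrinsics" (3x3 intrinsics, pixels), "R" (3x3) and "t" (3): a world point X has camera coordinates R X + t. Camera axes: x right, y down, z forward; pixel columns grow to the right and rows downward; lengths in m; the calibration is good to about 2 mm. A picture is of the moment at which its call begins.
- job_done(): hands the job in; it is judged then, once.
Trained networks look in the newest picture that a camera, given by its name, has taken for a name from the list of things; names that differ only in an ending like _2 or _b are one class to them, and where a whole thing is asked for, a point or a joint stands for the part that bears it (a point fixed in the world has none). Each returns a list of dicts, best first, with "conf" (0 to 1); they miss things now and then, are a little off and sometimes report something else, mostly with a low value. They report only what shows in the picture. A call takes as long as a camera call. They do not tell look-alikes from the thing itself.
- search_frame(camera, name): "point" ([x, y, z] in m, in world coordinates, good to about 4 mm: the middle of the surface that is visible of it).
- mark_of(camera, name): "point" ([x, y, z] in m, in world coordinates, good to about 4 mm: a listed point, or the origin of a listed thing).
The state is a dict: "time": time; "joint_positions": joint angles; "dq": joint speeds; "effort": joint torques, N m; "tcp_pos": TCP position; "tcp_rot": TCP orientation; "contact_force": force on the tool from outside, world axes, zero at the start; "torque": the same for the moment, N m; "finger_gap": opening from 0.0 (shut) to 1.0 (fully open); "grip_force": force on a finger pad.
Only numpy, scipy, OpenCV 4.12 (cv2) and the standard library are available. Lean on these libraries where they do the work, as an engineer would, in place of code of your own. Each camera call takes 0.05 s, during which the arm holds its last target. There are 200 camera calls.

### The job

The dust extractor's filter is due for a change. With the fingertips only, press the snap tab at the near end of its perforated filter cover down until the cover springs loose, then push the cover straight back off its seat, along the machine, until the filter opening is completely uncovered and the cover lies flat on the machine's rear deck. Do not lift the cover or let it fall, and leave the other things where they are.

Things in the scene. Friction and masses are not known exactly. Their poses are not given: they have to be found in the camera images.
- extractor: Low white bench dust extractor, fixed: x -142 to +156 mm, y -74 to +120, flat deck 80 mm above the table. Origin at table level under the cover's centre line; x is the way the cover slides off, y left, z up. The near end (tab) faces the robot, turned up to 0.6 rad. The side strip (y 66 to 120) carries a fixed knob and rocker switch (not used) and the tweezers.
- opening (a point): Centre of the filter opening, at deck height (extractor x -23, y 0, z 80 mm). The opening is 74 mm along x (x -60 to +14) by 100 mm wide, with a pleated filter 14 mm below the deck; the closed cover hides it. Guides (x -88 to +20) hold the cover's sides: lips at y beyond +-55, tops 9.5 mm above the deck.
- rear_deck (a point): Point on the bare rear deck at extractor x +81, y 0, z 80 mm: a good final place for the cover's origin. A 7 mm high end stop crosses the deck at x 146 to 152; against it the cover's origin is at x +91.
- tab_pad (a point): Top of the snap tab's round thumb pad, at rest at extractor x -102, y 0, z 94 mm: a grey ribbed half-round, 27 mm wide (y), 18 mm long (x), on a tongue in the front deck just before the cover's near edge (x -90). It stands 14 mm above the deck, 9 mm above the cover's top. Nothing within 50 mm of it is higher than the fully pressed pad, so wide fingers may overhang it.
- tab (a joint): Snap tab angle, rad: 0 at rest, 0.16 pressed to its stop; it springs back when let go. Hinge at extractor x -136, z 76 mm, so the pad's top sinks 5.4 mm in a full press. The tooth on its tip, standing in a slot of the cover, lets the cover go at about 0.12 rad (4.1 mm at the pad). Pressing takes up to about 8 N, more only at the stop.
- cover: Loose grey perforated plate, 110 (x) x 116 (y) x 5 mm, 0.1 to 0.2 kg. Origin: centre of its underside, axes as the extractor's. Closed: extractor x -35, y 0, z 80 mm. Let go by the tab, a spring drives it 12 mm along +x, where it stays, past the tooth; it then slides at 1 to 3 N. The opening is uncovered when its origin is past x +69; the guides end there too (x +75).
- cover_step (a point): Middle of the push face of the cover's thumb step: an upright face 44 mm wide (y) looking to the near end (cover -x), at the cover's x 0, y 0, z 11 mm. It rises from the cover's top (z 5) to z 17 and the step slopes down behind it. The cover is flat for 55 mm before the face, apart from the tooth's slot (x -50 to -31).
- tweezers: Steel tweezers, 115 x 15 x 8 mm, lying on the extractor's side strip; bystander. Origin under the middle.
- spare_filter: New pleated filter in a card frame, 72 x 98 x 18 mm, lying to the right of the extractor; bystander. Origin under the middle.
- jar: Glass jar with metal cap, 68 mm across, 105 mm high; bystander beside the extractor. Origin under the middle.
- pump_bottle: White pump bottle, 60 mm across, 150 mm high; bystander beside the extractor. Origin under the middle.
- cup: White cup, 72 mm across, 80 mm high; bystander beside the extractor. Origin under the middle.
- tub: Clear open tub of dried rose hips, 85 x 110 x 45 mm; bystander to the right of the extractor. Origin under the middle.
- brush: Brush 170 mm long lying left of the extractor; bystander.
There are look-alikes about, which are no part of the job. What is shaped like the cover but orange or turquoise is not meant.

How it is judged:
By the outcome, as a careful person would: the job done as asked, in the order asked, and still so for the second after the job is handed in, with the robot touching nothing.
It also fails if it takes over 35 s, if anything falls off the work surface, if the arm or the gripper's body presses on something with over 40 N, if the wrist force passes 120 N, or if a joint passes its speed limit or range.

## Working session

There is one attempt and no reset: what is moved stays moved. The work goes in short steps, Python scripts to look and compute and a tool call to move; the robot and the scene stay as the last step left them, time stands still between calls to the robot, and variables do not carry over. Pictures are saved under pics/ and viewed, at most 10 in all, crops included, and the job is handed in when it is done.

Besides the shell and the picture viewer there is one more tool, called as name(argument=value, ...), one argument or row to a line, values as JSON. apply_moves: Moves the arm, as the interface text tells. Shift numbers are shares of 0.6 m and turn numbers shares of 180 degrees, none past 1 either way. Its arguments: {"type":"object","properties":{"plan":{"type":"array","items":{"type":"array","items":{"type":"number","minimum":-1,"maximum":1}}},"grip":{"type":"number"},"newtons":{"type":"number"}},"required":["plan"]}

```bash
mkdir -p pics
cat > h.py <<'E'
import numpy as np, cv2
from bench import *
from scipy.spatial.transform import Rotation as Ro
def shot(n,f,crop=None,s=1):
    c=camera(n); im=c["image"][:,:,::-1]
    if crop: im=im[crop[1]:crop[3],crop[0]:crop[2]]
    cv2.imwrite("pics/"+f,cv2.resize(im,None,fx=s,fy=s,interpolation=cv2.INTER_CUBIC)); return c
def px(c,X):
    p=c["intrinsics"]@(c["R"]@np.array(X)+c["t"]); return (p[:2]/p[2]).round().astype(int).tolist()
def w(c,u,v):
    z=c["z_map"][v,u]; return c["R"].T@(np.linalg.inv(c["intrinsics"])@[u,v,1]*z-c["t"])
E
python3 - <<'E'
from h import *
print(pinch_z,read_state())
for n in ["scene","top"]:
    c=shot(n,n+"0.png",s=1.5)
    for k in ["extractor","opening","rear_deck","tab_pad","cover","cover_step","tweezers","jar","pump_bottle","cup"]:
        for d in mark_of(n,k)[:3]: print(n,k,round(d["conf"],2),np.round(d["point"],3),px(c,d["point"]))
E
```

```text
0.0187 {'time': 0.0, 'joint_positions': array([9.27321960e-01, 1.04708729e-01, 9.64671917e-02, 1.56391637e+00,
       2.38141894e-05, 1.35310073e+00]), 'dq': array([-0.00055358,  0.00046953, -0.00025791, -0.00065657,  0.00024039,
       -0.00078879]), 'effort': array([ 1.31836947e-03, -5.56923079e+01,  5.03653693e+01,  1.64468971e-02,
       -2.64348391e-04, -6.08351769e-07]), 'tcp_pos': array([0.2475916 , 0.54616026, 0.23051567]), 'tcp_rot': array([ 2.11284891e-01,  9.77424284e-01, -6.13677885e-04, -2.94983318e-04]), 'contact_force': array([ 0.15310374, -0.67303427,  0.16290722]), 'torque': array([0.00559097, 0.02648997, 0.00795406]), 'grip_force': 0.0, 'finger_gap': 0.9999170851534341}
scene extractor 0.75 [0.597 0.03  0.003] [246, 211]
scene extractor 0.43 [0.582 0.024 0.077] [246, 190]
scene opening 0.89 [0.578 0.022 0.076] [246, 189]
scene rear_deck 0.84 [0.678 0.065 0.084] [248, 226]
scene tab_pad 0.5 [ 0.504 -0.007  0.094] [246, 160]
scene cover 0.87 [ 0.401 -0.236 -0.   ] [186, 129]
scene cover 0.76 [ 0.668 -0.292  0.004] [125, 195]
scene cover 0.62 [0.562 0.022 0.081] [248, 
[... 502 characters left out ...]
01] [179, 210]
top rear_deck 0.96 [0.671 0.063 0.082] [238, 161]
top tab_pad 0.56 [ 0.501 -0.006  0.094] [275, 229]
top cover 0.93 [ 0.402 -0.231 -0.002] [368, 266]
top cover 0.79 [0.569 0.022 0.079] [259, 202]
top cover 0.78 [ 0.668 -0.293 -0.   ] [376, 160]
top cover_step 0.98 [ 0.406 -0.231  0.01 ] [369, 264]
top cover_step 0.95 [0.566 0.024 0.094] [259, 202]
top cover_step 0.7 [ 0.668 -0.29   0.007] [375, 159]
top tweezers 0.67 [0.518 0.099 0.08 ] [228, 227]
top jar 0.69 [0.451 0.177 0.001] [200, 261]
top jar 0.42 [ 0.473  0.269 -0.003] [163, 255]
top pump_bottle 0.64 [ 0.555 -0.136 -0.003] [321, 208]
top cup 0.73 [0.58  0.224 0.   ] [179, 211]
top cup 0.22 [0.677 0.064 0.081] [237, 159]
```

Run:
```python
from h import *
c=shot("top","top1.png",(150,110,400,290),3)
# yaw fit from keypoints in both cameras
ex={"opening":(-.023,0),"rear_deck":(.081,0),"tab_pad":(-.102,0),"cover_step":(-.035,0)}
camera("scene")
P=[];Q=[]
for n in ["top","scene"]:
    for k,e in ex.items():
        for d in mark_of(n,k):
            p=np.array(d["point"])
            if abs(p[2]-.085)<.02: P.append(e);Q.append(p[:2]);print(n,k,p.round(4),round(d["conf"],2));break
P=np.array(P);Q=np.array(Q)
pc,qc=P.mean(0),Q.mean(0);H=(P-pc).T@(Q-qc)
y=np.arctan2(H[0,1]-H[1,0],H[0,0]+H[1,1]);R=np.array([[np.cos(y),-np.sin(y)],[np.sin(y),np.cos(y)]])
t=qc-R@pc;print(y,t,(Q-P@R.T-t).round(4).tolist())
for p in [(-.102,0),(-.035,0),(.081,0),(-.142,-.074),(.156,.120),(.156,-.074),(-.142,.12)]:print(p,R@p+t,px(c,[*(R@p+t),.08]))
```

```text
top opening [0.5795 0.0235 0.078 ] 0.56
top rear_deck [0.6714 0.0643 0.0835] 0.71
top tab_pad [ 0.4988 -0.0066  0.0938] 0.66
top cover_step [0.5668 0.0231 0.09  ] 0.84
scene opening [0.5797 0.0206 0.0768] 0.74
scene rear_deck [0.6736 0.0674 0.0794] 0.61
scene tab_pad [ 0.5065 -0.0069  0.0938] 0.67
scene cover_step [0.562  0.0267 0.0878] 0.81
0.4003761691499794 [0.59797556 0.03421035] [[0.0027, -0.0017], [-0.0012, -0.0015], [-0.0052, -0.0011], [0.0011, 0.0025], [0.0029, -0.0046], [0.001, 0.0016], [0.0025, -0.0014], [-0.0037, 0.0061]]
(-0.102, 0) [ 0.50404229 -0.00554565] [274, 229]
(-0.035, 0) [0.56574355 0.02056859] [260, 203]
(0.081, 0) [0.67256963 0.0657813 ] [237, 161]
(-0.142, -0.074) [ 0.4960483  -0.08928391] [311, 229]
(0.156, 0.12) [0.69486644 0.20552339] [177, 157]
(0.156, -0.074) [0.77048081 0.02686599] [250, 121]
(-0.142, 0.12) [0.42043393 0.08937349] [236, 270]
```

View pics/top1.png

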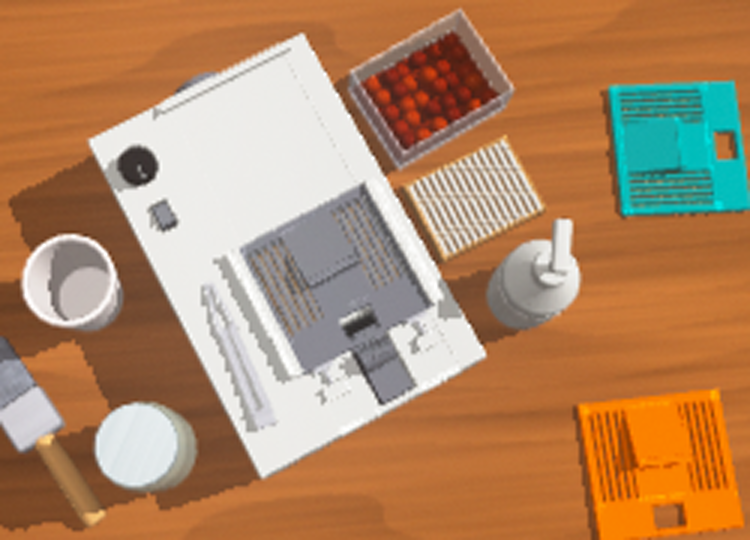

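View pics/scene0.png

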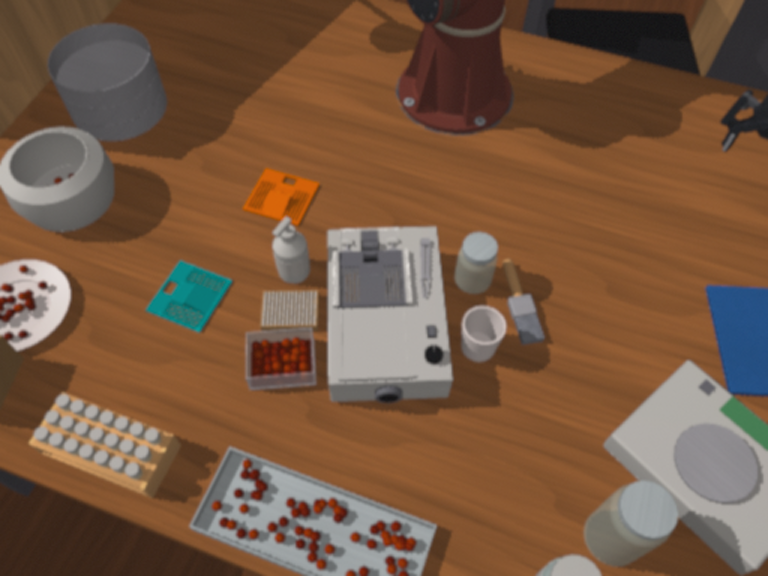

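The cover meant is the grey one on the extractor: top crop (345,275), full image (259,202). The look-alikes are orange at (368,266) and turquoise at (376,160), loose on the table. The crop confirms grey, seated in the guides, with the tab pad at (375,350) in the crop. The fitted yaw of 0.40 matches all four machine corners. Next I go above the pad with the fingers shut.

apply_moves(
  plan=[
    [0,0,0,0,0,-0.0526],
    [0,0,0,0,0,-0.0526],
    [0,0,0,0,0,-0.0526],
    [0,0,0,0,0,-0.0526],
    [0,0,0,0,0,-0.0526],
    [0,-0.08,0,0,0,0],
    [0,-0.08,0,0,0,0],
    [0,-0.08,0,0,0,0],
    [0,-0.08,0,0,0,0],
    [0,-0.08,0,0,0,0],
  ],
  grip=1,
  newtons=20,
)

```text
time: 2.85
tcp_pos: [0.3418, 0.3241, 0.2315]
tcp_rot: [-0.199, 0.98, 0.0, 0.0]
contact_force: [0.9, 0.1, 0.5]
finger_gap: 0.0
grip_force: 0.0
```

apply_moves(
  plan=[
    [0,-0.08,0,0,0,0],
    [0,-0.08,0,0,0,0],
    [0,-0.08,0,0,0,0],
    [0,-0.08,0,0,0,0],
    [-0.01,-0.08,0,0,0,0],
    [-0.01,-0.08,0,0,0,0],
    [-0.012,-0.08,0,0,0,0],
    [0,-0.05,0.04,0,0,0],
    [0,0,0.05,0,0,0],
    [0,0,0,0,0,0],
  ],
)

```text
time: 4.1
tcp_pos: [0.5004, -0.004, 0.1753]
tcp_rot: [-0.199, 0.98, 0.001, -0.002]
contact_force: [-0.4, -1.2, 1.1]
finger_gap: -0.001
grip_force: 0.0
```

```bash
cat >> h.py <<'E'
Y=0.4004; T0=np.array([.598,.0342])
def ex(p):
    d=np.array(p[:2])-T0; return np.array([np.cos(Y)*d[0]+np.sin(Y)*d[1],-np.sin(Y)*d[0]+np.cos(Y)*d[1],p[2]]).round(4)
def st():
    s=read_state(); e=Ro.from_quat(s["tcp_rot"]).as_matrix()
    print(round(s["time"],2),s["tcp_pos"].round(4),"ex",ex(s["tcp_pos"]),"F",s["contact_force"].round(2),"gap",round(s["finger_gap"],3),"toolx ang",np.degrees(np.arctan2(e[1,0],e[0,0])).round(2),"z",e[:,2].round(3))
E
python3 - <<'E'
from h import *
st(); shot("top","top2.png",(200,150,330,270),5); shot("scene","sc2.png",(190,110,320,230),5)
for n in ["top","scene"]:
    for k in ["tab_pad","cover_step","cover"]:
        for d in mark_of(n,k): print(n,k,ex(d["point"]),round(d["conf"],2))
E
```

```text
4.1 [ 0.5004 -0.004   0.1753] ex [-0.1048  0.0028  0.1753] F [-0.44 -1.16  1.11] gap -0.001 toolx ang -157.09 z [-0.004  0.001 -1.   ]
scene tab_pad [-0.1023 -0.0015  0.0946] 0.66
scene cover_step [-0.0612 -0.3269  0.0114] 0.82
scene cover_step [-0.0357  0.0057  0.0865] 0.71
scene cover_step [-0.2822 -0.1675  0.0092] 0.68
scene cover [-0.0381 -0.0018  0.0801] 0.96
scene cover [-0.0635 -0.327   0.0028] 0.96
scene cover [-0.2881 -0.1673  0.0006] 0.96
```

View pics/sc2.png

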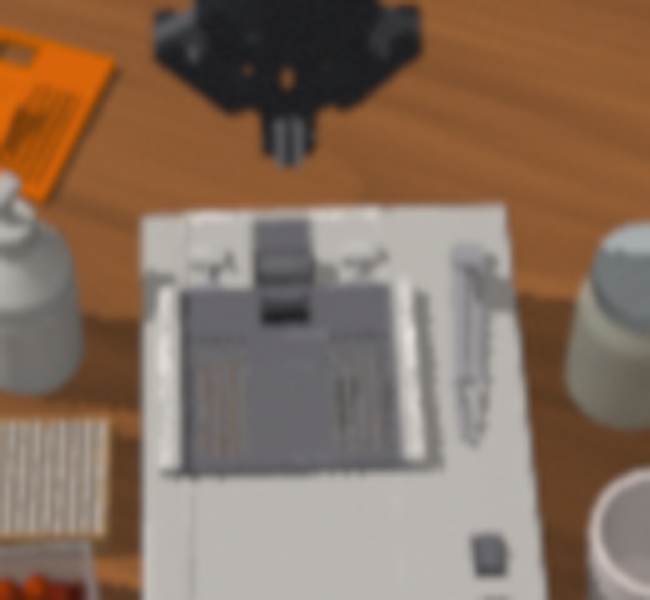

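The gripper is shut and above the tab; its tip is at crop (288,160) and the pad at (283,262). The cover is still closed. Next I descend to just above the pad.

apply_moves(
  plan=[
    [-0.001,-0.005,0.02,0,0,0],
    [0,0,0.04,0,0,0],
    [0,0,0.03,0,0,0],
    [0,0,0.02,0,0,0],
    [0,0,0.01,0,0,0],
    [0,0,0.005,0,0,0],
    [0,0,0.003,0,0,0],
    [0,0,0,0,0,0],
    [0,0,0,0,0,0],
    [0,0,0,0,0,0],
  ],
)

```text
time: 5.75
tcp_pos: [0.5036, -0.0067, 0.1007]
tcp_rot: [-0.199, 0.98, -0.0, 0.0]
contact_force: [0.4, -0.2, 0.2]
finger_gap: -0.003
grip_force: 0.0
```

```bash
python3 -c "
from h import *
st()"
```

```text
5.75 [ 0.5036 -0.0067  0.1007] ex [-0.1028 -0.0008  0.1007] F [ 0.43 -0.21  0.19] gap -0.003 toolx ang -157.05 z [ 0. -0. -1.]
```

apply_moves(
  plan=[
    [0.001,0.001,0.004,0,0,0],
    [0,0,0.003,0,0,0],
    [0,0,0.003,0,0,0],
    [0,0,0.002,0,0,0],
    [0,0,0.002,0,0,0],
    [0,0,0.002,0,0,0],
    [0,0,0.001,0,0,0],
    [0,0,0.001,0,0,0],
    [0,0,0.001,0,0,0],
    [0,0,0,0,0,0],
  ],
)

```text
time: 7.0
tcp_pos: [0.5041, -0.0059, 0.0902]
tcp_rot: [-0.199, 0.98, 0.0, 0.002]
contact_force: [3.0, 4.2, 6.3]
finger_gap: -0.002
grip_force: 3.1
```

Run:
```python
from h import *
st()
for n in ["top","scene"]:
    camera(n)
    for k in ["cover_step","cover"]:
        for d in mark_of(n,k):
            if d["point"][2]>.05: print(n,k,ex(d["point"]),round(d["conf"],2))
```

```text
7.0 [ 0.5041 -0.0059  0.0902] ex [-0.1021 -0.0003  0.0902] F [3.01 4.16 6.29] gap -0.002 toolx ang -157.03 z [ 0.004  0.001 -1.   ]
scene cover_step [-0.0374  0.0048  0.0906] 0.62
scene cover_step [ 0.086  -0.0002  0.0795] 0.53
scene cover [-0.0359  0.0036  0.079 ] 0.62
```

Not yet released, at 3.8 mm of press; I'll press a little further.

apply_moves(
  plan=[
    [0,0,0.001,0,0,0],
    [0,0,0.001,0,0,0],
    [0,0,0.001,0,0,0],
    [0,0,0,0,0,0],
    [0,0,0,0,0,0],
    [0,0,0,0,0,0],
    [0,0,0,0,0,0],
    [0,0,0,0,0,0],
    [0,0,0,0,0,0],
    [0,0,0,0,0,0],
  ],
)

```text
time: 8.55
tcp_pos: [0.5041, -0.0061, 0.0883]
tcp_rot: [-0.199, 0.98, -0.0, 0.002]
contact_force: [2.5, 3.9, 6.0]
finger_gap: 0.003
grip_force: 2.9
```

Run:
```python
from h import *
st()
for n in ["top","scene"]:
    camera(n)
    for k in ["cover_step","cover"]:
        for d in mark_of(n,k):
            if d["point"][2]>.05: print(n,k,ex(d["point"]),round(d["conf"],2))
```

```text
8.55 [ 0.5041 -0.0061  0.0883] ex [-0.1021 -0.0005  0.0883] F [2.53 3.85 6.04] gap 0.003 toolx ang -157.04 z [ 0.003  0.001 -1.   ]
top cover [-0.0207  0.0007  0.0797] 0.77
scene cover_step [-0.0235  0.0051  0.0897] 0.63
scene cover [-0.0217 -0.001   0.0781] 0.81
scene cover [ 0.0861 -0.0021  0.0815] 0.52
```

Released: the cover moved about 13 mm to x ≈ -22. Next I lift off, go forward over the flat part and descend before the step face.

apply_moves(
  plan=[
    [0,0,-0.01,0,0,0],
    [0,0,-0.015,0,0,0],
    [0,0,-0.015,0,0,0],
    [-0.03,0.001,0,0,0,0],
    [-0.04,0.001,0,0,0,0],
    [-0.025,0,0,0,0,0],
    [0,0,0.01,0,0,0],
    [0,0,0.01,0,0,0],
    [0,0,0,0,0,0],
    [0,0,0,0,0,0],
  ],
)

```text
time: 10.1
tcp_pos: [0.5544, 0.0168, 0.0994]
tcp_rot: [-0.199, 0.98, -0.0, 0.0]
contact_force: [-0.2, 0.4, 1.3]
finger_gap: 0.004
grip_force: 0.0
```

Run:
```python
from h import *
st()
shot("scene","sc3.png",(200,130,300,230),6)
for d in mark_of("scene","cover")+mark_of("scene","cover_step"):
    if d["point"][2]>.05: print(ex(d["point"]),round(d["conf"],2))
```

```text
10.1 [0.5544 0.0168 0.0994] ex [-0.0469  0.001   0.0994] F [-0.19  0.42  1.26] gap 0.004 toolx ang -157.07 z [ 0.  0. -1.]
[-0.0249 -0.001   0.0797] 0.6
[-0.0239  0.0089  0.0875] 0.74
```

View pics/sc3.png

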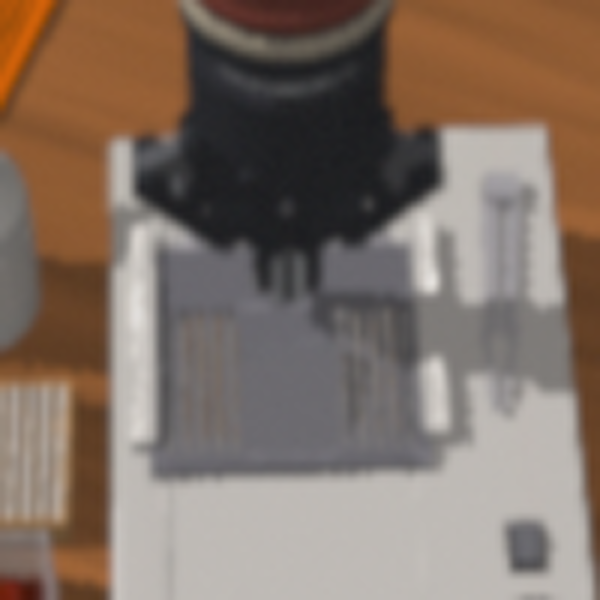

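The fingertip at crop (288,290) is in front of the step (240–335, 300), well centred. Next I lower it and push.

apply_moves(
  plan=[
    [0,0,0.009,0,0,0],
    [0,0,0.008,0,0,0],
    [0,0,0,0,0,0],
    [-0.008,0,0,0,0,0],
    [-0.008,0,0,0,0,0],
    [-0.01,0,0,0,0,0],
    [-0.01,0,0,0,0,0],
    [-0.01,0,0,0,0,0],
    [-0.005,0,0,0,0,0],
    [0,0,0,0,0,0],
  ],
)

```text
time: 11.5
tcp_pos: [0.5832, 0.0291, 0.089]
tcp_rot: [-0.199, 0.98, 0.0, 0.0]
contact_force: [-1.0, 0.4, -0.0]
finger_gap: -0.003
grip_force: 0.0
```

Run:
```python
from h import *
st()
camera("scene")
for d in mark_of("scene","cover")+mark_of("scene","cover_step"):
    if d["point"][2]>.05: print(ex(d["point"]),round(d["conf"],2))
```

```text
11.5 [0.5832 0.0291 0.089 ] ex [-0.0156  0.0011  0.089 ] F [-0.98  0.43 -0.03] gap -0.003 toolx ang -157.04 z [ 0.  0. -1.]
[-0.009   0.0012  0.0832] 0.65
[-0.0067  0.0049  0.088 ] 0.95
```

apply_moves(
  plan=[
    [-0.01,0,0,0,0,0],
    [-0.015,0,0,0,0,0],
    [-0.015,0,0,0,0,0],
    [-0.015,0,0,0,0,0],
    [-0.015,0,0,0,0,0],
    [-0.015,0,0,0,0,0],
    [-0.015,0,0,0,0,0],
    [-0.015,0,0,0,0,0],
    [-0.01,0,0,0,0,0],
    [0,0,0,0,0,0],
  ],
)

```text
time: 12.9
tcp_pos: [0.6524, 0.0584, 0.0891]
tcp_rot: [-0.199, 0.98, 0.0, 0.0]
contact_force: [0.4, -0.3, -0.3]
finger_gap: -0.0
grip_force: 0.0
```

Run:
```python
from h import *
st()
for n in ["top","scene"]:
  camera(n)
  for d in mark_of(n,"cover")+mark_of(n,"cover_step")+mark_of(n,"opening"):
    if d["point"][2]>.05: print(n,ex(d["point"]),round(d["conf"],2))
```

```text
12.9 [0.6524 0.0584 0.0891] ex [0.0595 0.001  0.0891] F [ 0.39 -0.29 -0.25] gap -0.0 toolx ang -157.04 z [ 0.  0. -1.]
scene [0.0689 0.001  0.0826] 0.82
scene [0.0698 0.0044 0.0897] 0.86
scene [-0.0495  0.0916  0.0801] 0.69
```

Cover is at about +70; 12 mm more, then back off a little and up.

apply_moves(
  plan=[
    [-0.006,0,0,0,0,0],
    [-0.007,0,0,0,0,0],
    [-0.006,0,0,0,0,0],
    [-0.002,0,0,0,0,0],
    [0,0,0,0,0,0],
    [0.01,0,0,0,0,0],
    [0.01,0,-0.01,0,0,0],
    [0,0,-0.03,0,0,0],
    [0,0,-0.06,0,0,0],
    [0,0,-0.08,0,0,0],
  ],
)

```text
time: 14.55
tcp_pos: [0.652, 0.0584, 0.1988]
tcp_rot: [-0.199, 0.98, 0.0, -0.0]
contact_force: [-0.1, -0.3, 0.3]
finger_gap: 0.0
grip_force: 0.0
```

apply_moves(
  plan=[
    [0.05,0,-0.02,0,0,0],
    [0.08,0,0,0,0,0],
    [0.08,0,0,0,0,0],
    [0.08,0,0,0,0,0],
    [0,0,0,0,0,0],
    [0,0,0,0,0,0],
    [0,0,0,0,0,0],
    [0,0,0,0,0,0],
    [0,0,0,0,0,0],
    [0,0,0,0,0,0],
  ],
)

```text
time: 15.8
tcp_pos: [0.4924, -0.0093, 0.209]
tcp_rot: [-0.199, 0.98, 0.0, -0.0]
contact_force: [0.6, 0.3, 0.2]
finger_gap: 0.0
grip_force: 0.0
```

Run:
```python
from h import *
st()
for n in ["top","scene"]:
  shot(n,n+"4.png",(170,110,330,290) if n=="top" else (190,110,330,270),3.3)
  for k in ["cover","cover_step","opening","tab_pad","tweezers"]:
   for d in mark_of(n,k):
    if d["point"][2]>.05: print(n,k,ex(d["point"]),round(d["conf"],2))
```

```text
15.8 [ 0.4924 -0.0093  0.209 ] ex [-0.1142  0.0011  0.209 ] F [0.61 0.28 0.25] gap 0.0 toolx ang -157.04 z [-0.  0. -1.]
top cover [ 0.0853 -0.0009  0.0799] 0.62
top cover [0.0846 0.0018 0.0912] 0.51
top cover_step [0.0834 0.0038 0.088 ] 0.9
top tweezers [-0.0456  0.0911  0.0777] 0.45
scene cover [0.0793 0.0014 0.0776] 0.94
scene cover_step [0.0816 0.0058 0.0895] 0.8
scene opening [-0.0205 -0.0021  0.0791] 0.82
scene tab_pad [-0.1031 -0.0023  0.0942] 0.69
scene tweezers [-0.0496  0.0905  0.0801] 0.6
```

View pics/scene4.png

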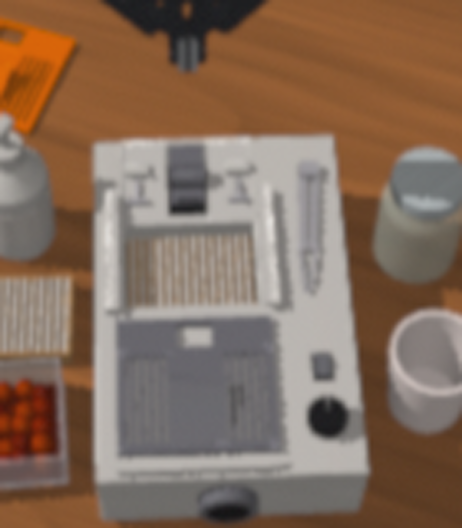

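View pics/top4.png

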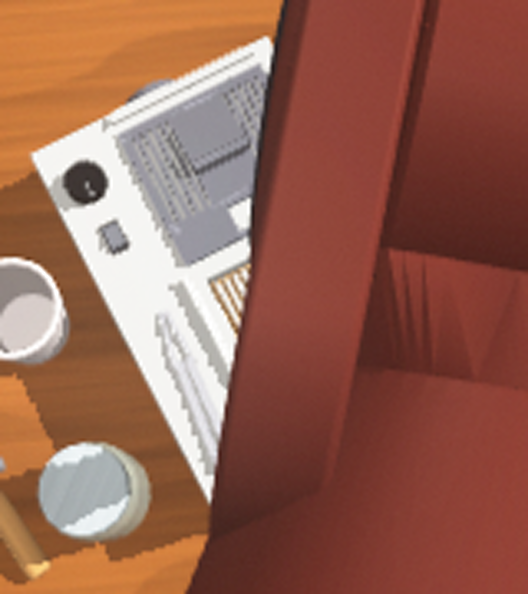

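The cover, at scene crop (200,385), lies flat on the rear deck before the end stop. The opening at (190,265) is fully uncovered, the other things are where they were, and the arm is clear.

```bash
python3 -c "
from bench import job_done
print(job_done())"
```

```text
the job is handed in; nothing more can be done
None
```

I pressed the tab until the cover sprang loose, then pushed it back to about x +82 mm; it lies flat on the rear deck with the filter opening uncovered and nothing else moved, and I handed the job in at about 16 s (no verdict was returned).

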